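# Seat a slide-lock air vent in a trim panel

### The job

Fit the long six-tongued air vent to the trim panel in the bench cradle: let all its hooked tongues down into their slots together until the vent lies flush, then, still pressing it lightly down, slide it the way its toes point until the panel's spring catch snaps up behind its tail, and let go. The panel lies loose in the cradle, so feel for the slots with a light hand and never force the vent; leave the short vent, the orange lever, the clip tin and the white plug where they are.

Things in the scene. Friction and masses are not known exactly. Their poses are not given: they have to be found in the camera images.
- vent_grip (a point): Grip point of the long black louvred air vent (0.18 kg), which stands on its tongues. x along the vent, the way its toes point; z up. Louvred box 40 mm wide (y; upright sides to grip), x -80 to +78 mm, flat underside 22 mm below this point, top 8 mm above. 6 mm thick lips go on at underside level to x -95 (tail) and +88 mm. Home, the underside lies on the panel: keep fingertips above it.
- vent_foot (a point): Same axes, 34 mm below the grip point, level with the toes' undersides: middle of the long vent's row of six hooked tongues, at x = -67.5, -40.5, -13.5, 13.5, 40.5, 67.5 mm. Each is 12 mm deep below the box: a toe 13 mm long (x, centred there), 5 mm thick, under a stem that is its rear 6 mm. Width (y) 10 mm; the one at +67.5 mm 16 mm.
- cradle: Fixed aluminium bench cradle, origin on the bench below its middle, x along the slot row in the direction in which the vent slides to lock (the vent's x must point the same way), z up. In it lies a grey panel, 300 x 92 x 5 mm, that slides along x on rubber pads (7 N moves it) and may lie anywhere up to 10 mm either way of the middle; where is not given. No play in y.
- panel_level (a point): Fixed to the cradle, 50 mm above its origin: level of the panel's top, clear below. The panel's slots lie at the tongues' spacing about the panel's own middle, 16 mm long (x); 12 mm wide, the one at +67.5 mm 18 mm. Vent down and flush: grip point 22 mm above this level, toes 2 mm clear below the panel; it then slides 7 to 10 mm along +x until the stems meet the slot ends. Over 60 N breaks tongues.
- catch (a joint): Angle, rad, of the panel's spring catch: a tongue 41 mm long in a cut-out behind the slot row (cradle's -x side), hinged at its rear, with a nib 5 mm high at its tip. 0: nib up. The vent's tail lip presses the nib down to about 0.12 (some 2.5 N at the tail) as the vent goes down; when the vent has slid home the nib snaps up to 0, just behind the tail.
- short_vent_grip (a point): Grip point of another, shorter louvred vent (138 mm long, four tongues, otherwise the same section), not for this panel. 34 mm above its toes, x along it. Leave it.
- orange_lever: Orange nylon trim lever, 195 x 28 x 9 mm, lying on the bench; a bystander. Origin at the centre of its underside.
- clip_tin: Round tin of trim clips, 68 mm across, 48 mm high; a bystander. Origin at the centre of its underside.
- white_plug: White cable plug, 57 x 33 x 13 mm; a bystander. Origin at the centre of its underside.

How it is judged:
By the outcome, as a careful person would: the job done as asked, in the order asked, and still so for the second after the job is handed in, with the robot touching nothing.
It also fails if it takes over 58 s, if anything falls off the work surface, if the arm or the gripper's body presses on something with over 40 N, if the wrist force passes 120 N, or if a joint passes its speed limit or range.

### The arm

A 7-joint arm with a two-finger parallel gripper is mounted at the origin on a cart in front of the work surface, level with it; the furniture and walls round the work are solid. World frame = base frame: x ahead of the robot, y to its left, z up, the work surface at z = 0. Lengths are in mm, angles in rad, forces in N, time in s.
With the tool pointing down it reaches from about 425 to 925 mm from the base axis. Payload 6.8 kg.
Tool frame: the origin (TCP) lies midway between the tips of the shut fingers; the grasp point (between the pads) lies 19 mm behind it; z points along the fingers, x is the direction in which the jaws open and shut, and the axes are right-handed (so a half turn about z gives the same grasp; the last joint's range is limited). The gripper opens to 88 mm and grips with 3 to 60 N. Pads are 20 mm wide; open, the fingers measure 115 mm over their backs; the gripper's body (75 mm by 178 mm) begins 61 mm behind the grasp point.
Start: joints at [1.238, 0.477, 0.022, 1.555, -0.011, 1.109, -0.083], TCP at [150.474, -658.032, 185.664] pointing down, gripper open.
Joint ranges: [-2.96, 2.96], [-0.34, 2.1], [-1.41, 1.46], [0.24, 2.44], [-1.37, 4.51], [0.17, 1.92], [-2.96, 2.96]. Speed limits (rad/s): [2.39, 2.39, 3.14, 3.14, 3.14, 3.14, 3.14].

### API

Orientations are given as a unit quaternion [w, x, y, z].
In Python, from cell import monitor, get_image, camera_params, sign_off, trace gives the robot as it stands.
- The arm moves only by the shell command python3 -m creep 'ROWS' [OPENING]. ROWS is JSON, a list of rows, each an object with "offset": the shift along the tool's x, y, z each as a share of 2 cm, from -1 to 1, a list of three; "dr": the turn, a rotation vector about the tool's x, y, z each as a share of 4 degrees, from -1 to 1, a list of three. In form: [{"offset": [tx, ty, tz], "dr": [wx, wy, wz]}, ...]. A call has 1 to 10 rows; each row shifts and turns the commanded pose from where the row before left it, along the tool's axes as they then stand; what a row does not reach is not made up. A row lasts 1/12 s, in which the tool goes at most 41.7 mm and 7.16 degrees, less where a joint would pass 70% of its speed; a pose out of reach is approached as far as the arm can. A call with a number of a shift or a turn outside -1 to 1 is refused whole. A call with a gripper value outside its range is refused whole. OPENING is the closure in counts, from 0 (fully open) to 255 (shut), set as the call begins (- or left out, the last holds). The fingers move at their own pace and stop on an object; the grip force is fixed at half the most. Time passes only in rows, so rows that do not move let the fingers close. It gives the time, the measured TCP pose, the force and the opening at its end, in the units of the state.
- monitor.state(): the state, without advancing time (a new reading comes with each control period).
- get_image(name): name is "side" or "top"; returns the picture (480x640x3 uint8, red, green, blue); there is no depth.
- camera_params(name): a dict with "intrinsics" (3x3 intrinsics, pixels), "T" (4x4, takes a point from camera to world coordinates). Camera axes: x right, y down, z forward; pixel columns grow to the right and rows downward; lengths in mm; the calibration is good to about 2 mm. A picture is of the moment at which its call begins. camera_params takes no time and is no camera call.
- sign_off(): hands the job in, once; it reports no verdict.
Trained networks look in the newest picture that a camera, given by its name, has taken for a name from the list of things; names that differ only in an ending like _2 or _b are one class to them, and where a whole thing is asked for, a point or a joint stands for the part that bears it (a point fixed in the world has none). Each returns a list of dicts, best first, with "conf" (0 to 1); they miss things now and then, are a little off and sometimes report something else, mostly with a low value. They report only what shows in the picture. A call takes as long as a camera call.
- trace(camera, name): "region" (480x640 bool, what is visible of it) and "position" ([column, row] in pixels, amid what is visible of it).
The state is a dict: "time_s": time; "joint_positions": joint angles; "joint_velocities": joint speeds; "effort": joint torques, N m; "tool_pos": TCP position; "tcp_rot": TCP orientation; "wrist_force": force on the tool from outside, world axes, zero at the start; "wrist_torque": the same for the moment, N m; "width": finger opening in mm.
Only numpy, scipy, OpenCV 4.12 (cv2) and the standard library are available. Lean on these libraries where they do the work, as an engineer would, in place of code of your own. Each camera call takes 0.05 s, during which the arm holds its last target. There are 200 camera calls.

## Working session

There is one attempt and no reset: what is moved stays moved. The work goes in short steps, Python scripts to look and compute and a shell command to move; the robot and the scene stay as the last step left them, time stands still between calls to the robot, and variables do not carry over. Pictures are saved under pics/ and viewed, about 8 in all and at most 12, crops included, and the job is handed in when it is done.

```bash
ls; mkdir -p pics; python3 - <<'E'
from cell import monitor,get_image,camera_params,trace
import cv2,numpy as np
s=monitor.state();print(s)
for c in("side","top"):
    p=camera_params(c);print(c,np.round(p["intrinsics"],1).tolist(),np.round(p["T"],3).tolist())
    im=get_image(c);cv2.imwrite(f"pics/{c}0.png",im[:,:,::-1])
    for n in("vent_grip","vent_foot","cradle","catch","short_vent_grip"):
        for d in trace(c,n)[:2]:
            r=d["region"];ys,xs=np.nonzero(r);
            print(c,n,round(d["conf"],2),np.round(d["position"],1),r.sum(), (xs.min(),xs.max(),ys.min(),ys.max()) if r.sum() else 0)
E
```

```text
pics
{'time_s': 0.0, 'joint_positions': array([ 1.23790041,  0.47778694,  0.02232847,  1.55641879, -0.01152441,
        1.10925216, -0.08311853]), 'joint_velocities': array([ 0.00292143, -0.00025999,  0.00165302, -0.00076516,  0.00157783,
       -0.00086786, -0.0008017 ]), 'effort': array([-5.74506666e-04, -5.82851493e+01,  1.53389834e+00, -2.72600269e+01,
       -5.44413063e-02,  1.69098610e-02,  1.47927863e-04]), 'tool_pos': array([ 150.31765075, -657.39414123,  184.70414435]), 'tcp_rot': array([-5.01137240e-04,  7.81955550e-01, -6.23333589e-01, -7.09738279e-04]), 'wrist_force': array([ 0.29996924, -0.4877032 , -0.34444872]), 'wrist_torque': array([ 0.01322702, -0.02430407, -0.01404402]), 'width': 87.66208807602412}
side [[498.1, 0.0, 319.0], [0.0, 498.1, 244.9], [0.0, 0.0, 1.0]] [[-0.852, -0.328, 0.408, 110.329], [-0.523, 0.533, -0.665, 721.717], [0.0, -0.78, -0.625, 743.062], [0.0, 0.0, 0.0, 1.0]]
side vent_grip 0.89 [405.4 220.8] 1107 (np.int64(382), np.int64(433), np.int64(199), np.int64(245))
side vent_foot 0.76 [404.9 223.4] 1124 (np.int64(382), np.int64(433), np.int64(199), 
[... 390 characters left out ...]
t64(267), np.int64(279))
top [[599.6, 0.0, 325.1], [0.0, 599.6, 242.7], [0.0, 0.0, 1.0]] [[-0.0, -0.986, 0.167, 343.604], [-1.0, 0.002, 0.011, -15.247], [-0.012, -0.167, -0.986, 1293.068], [0.0, 0.0, 0.0, 1.0]]
top vent_grip 0.76 [438.1 297. ] 1705 (np.int64(395), np.int64(481), np.int64(282), np.int64(312))
top vent_foot 0.9 [439.5 298.2] 1687 (np.int64(395), np.int64(482), np.int64(283), np.int64(312))
top cradle 0.9 [244.6 262.7] 7005 (np.int64(163), np.int64(325), np.int64(232), np.int64(303))
top catch 0.41 [291.8 259.5] 96 (np.int64(283), np.int64(302), np.int64(256), np.int64(262))
top short_vent_grip 0.89 [476.3 246.6] 1273 (np.int64(445), np.int64(510), np.int64(232), np.int64(261))
```

```bash
python3 - <<'E'
import cv2
a=cv2.imread("pics/side0.png")[150:420,200:460];b=cv2.imread("pics/top0.png")[190:340,140:540]
cv2.imwrite("pics/s1.png",cv2.resize(a,None,fx=2.2,fy=2.2,interpolation=3));cv2.imwrite("pics/t1.png",cv2.resize(b,None,fx=2,fy=2,interpolation=3))
E
```

```text
(no output)
```

View pics/s1.png

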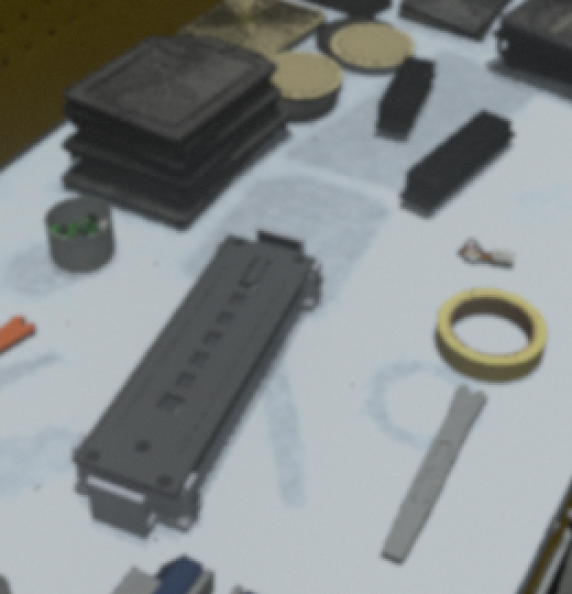

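View pics/t1.png

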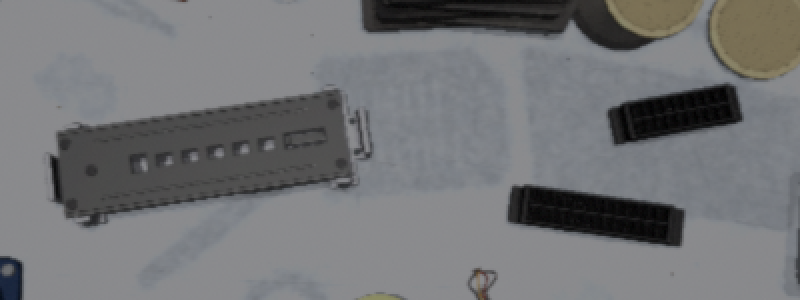

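View pics/top0.png

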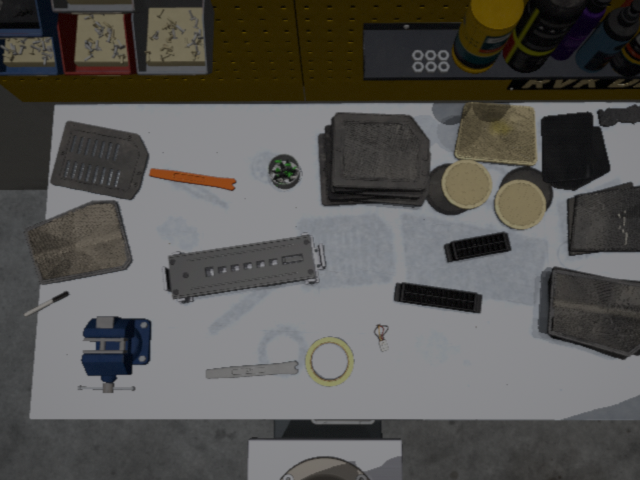

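The top view shows the cradle at (245,263), with its wide slot on the left and its catch on the right, so cradle +x runs roughly along world +y. The long vent is at (438,297) and the short one at (477,246). Next I'll check which way the toes point with rectified, enhanced crops.

```bash
cat > h.py <<'E'
import numpy as np,cv2
from cell import monitor,get_image,camera_params,trace
def cam(c):
    p=camera_params(c);T=np.array(p["T"]);return np.array(p["intrinsics"]),T[:3,:3],T[:3,3]
def proj(c,P):
    K,R,t=cam(c);q=(np.atleast_2d(P)-t)@R@K.T;return q[:,:2]/q[:,2:]
def ray(c,u):
    K,R,t=cam(c);d=R@np.linalg.inv(K)@np.array([u[0],u[1],1.]);return t,d/np.linalg.norm(d)
def plane(c,u,z):
    t,d=ray(c,u);return t+d*(z-t[2])/d[2]
def tri(u1,u2):
    t1,d1=ray("top",u1);t2,d2=ray("side",u2)
    A=np.c_[d1,-d2];s=np.linalg.lstsq(A,t2-t1,rcond=None)[0];a=t1+s[0]*d1;b=t2+s[1]*d2
    return (a+b)/2,np.linalg.norm(a-b)
def rect(c,im,o,ux,L,W,z,s):  # rectified: cols along ux, rows to the right of it
    ux=np.array(ux)/np.linalg.norm(ux);uy=np.array([ux[1],-ux[0]])
    w=[[*(np.array(o)+a*ux+b*uy),z] for a,b in((-L,-W),(L,-W),(L,W),(-L,W))]
    H=cv2.getPerspectiveTransform(proj(c,w).astype(np.float32),np.float32([[0,0],[2*L*s,0],[2*L*s,2*W*s],[0,2*W*s]]))
    return cv2.warpPerspective(im,H,(int(2*L*s),int(2*W*s)),flags=cv2.INTER_CUBIC)
E
python3 - <<'E'
from h import *
out={}
for c in("top","side"):
    for n in("vent_grip","cradle","short_vent_grip"):
        d=trace(c,n)[0];r=d["region"].astype(np.uint8)
        q=cv2.findContours(r,0,2)[0];q=max(q,key=cv2.contourArea);out[c,n]=d["position"]
        z=50 if n=="cradle" else 42
        if c=="top":
            W=np.array([plane(c,p,z)[:2] for p in q[:,0]],np.float32);b=cv2.minAreaRect(W);print(n,b,cv2.boxPoints(b).round(1).tolist())
for n in("vent_grip","cradle","short_vent_grip"): print(n,tri(out["top",n],out["side",n]))
top=cv2.imread("pics/top0.png");side=cv2.imread("pics/side0.png")
v=plane("top",out["top","vent_grip"],40)[:2];p=plane("top",out["top","cradle"],50)[:2];print(v,p)
g=lambda im,k:np.clip(255*(im/255.)**k,0,255).astype(np.uint8)
A=[rect("top",g(top,.5),v,(0.08,1),130,35,40,3),rect("side",g(side,.5),v,(0.08,1),130,35,40,3),
   rect("top",g(top,.7),p,(-.08,1),130,35,50,3)]
cv2.imwrite("pics/r1.png",cv2.resize(np.vstack(A),(780,600)))
E
```

```text
vent_grip ((441.5520935058594, -236.16281127929688), (180.76585388183594, 41.90532684326172), 81.55577850341797) [[407.6000061035156, -322.5], [449.0, -328.6000061035156], [475.6000061035156, -149.8000030517578], [434.1000061035156, -143.6999969482422]]
cradle ((502.98974609375, 169.4163055419922), (110.4518051147461, 339.28509521484375), 8.521848678588867) [[423.20001220703125, 329.0], [473.5, -6.5], [582.7000122070312, 9.800000190734863], [532.5, 345.3999938964844]]
short_vent_grip ((549.1043701171875, -321.84771728515625), (44.64888381958008, 138.17184448242188), 10.35467529296875) [[514.7000122070312, -257.8999938964844], [539.5999755859375, -393.79998779296875], [583.5, -385.79998779296875], [558.5999755859375, -249.89999389648438]]
vent_grip (array([ 445.98960789, -238.20181212,   22.06923951]), np.float64(7.345053842198431))
cradle (array([522.81489537, 177.16983074,  -4.82402402]), np.float64(6.144193191445033))
short_vent_grip (array([ 547.06532976, -325.62599754,   21.68776988]), np.float64(6.810353185951759))
[ 441.11330164 -236.21212351] [512.56404853 167.71070949]
```

View pics/r1.png

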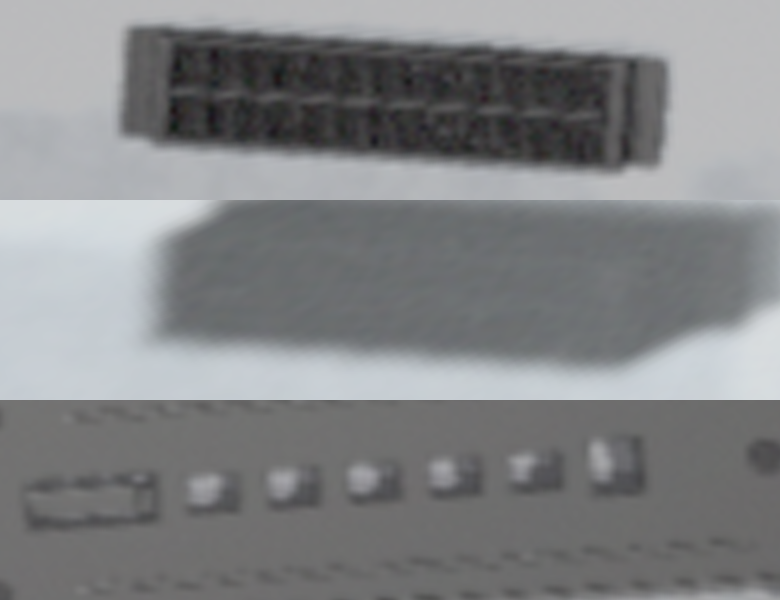

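The top strip has a 15 mm lip on the left (tail, −y) and a 10 mm lip on the right (nose). The toes therefore already point along +y, the same way as the cradle. The slots show clearly in the bottom strip. Next I'll fit the poses with models.

```bash
cat >> h.py <<'E'
BOX=[(-80,78,-20,20,-22,8),(-95,88,-20,20,-22,-16)]+[(x-6.5,x+6.5,-5 if x<60 else -8,5 if x<60 else 8,-34,-22) for x in(-67.5,-40.5,-13.5,13.5,40.5,67.5)]
def sil(c,pose,S=4):
    x,y,z,a=pose;m=np.zeros((480*S,640*S),np.uint8);R=np.array([[np.cos(a),-np.sin(a),0],[np.sin(a),np.cos(a),0],[0,0,1]])
    for b in BOX:
        P=np.array([[b[i],b[2+j],b[4+k]] for i in(0,1) for j in(0,1) for k in(0,1)])@R.T+[x,y,z]
        q=proj(c,P)*S+S/2;cv2.fillConvexPoly(m,cv2.convexHull(q.astype(np.float32)).round().astype(np.int32),1)
    return m
def iou(pose,masks,S=4):
    v=0
    for c,m in masks.items():
        M=cv2.resize(m.astype(np.uint8),None,fx=S,fy=S,interpolation=0);s=sil(c,pose,S)
        v+=(M&s).sum()/(M|s).sum()
    return v/len(masks)
def fit(masks,p0,fixz=None):
    from scipy.optimize import minimize
    f=(lambda p:-iou(p*[1,1,1,.01],masks)) if fixz is None else (lambda p:-iou((p[0],p[1],fixz,p[2]*.01),masks))
    q=np.array(p0)/[1,1,1,.01];q=q if fixz is None else q[[0,1,3]]
    r=minimize(f,q,method="Nelder-Mead",options=dict(initial_simplex=np.vstack([q]+[q+4*e for e in np.eye(len(q))]),xatol=.1,fatol=1e-4))
    return r.x,-r.fun
def yawof(q):
    from scipy.spatial.transform import Rotation as Ro
    R=Ro.from_quat([q[1],q[2],q[3],q[0]]).as_matrix();return R
E
python3 - <<'E'
from h import *
m={c:trace(c,"vent_grip")[0]["region"] for c in("top","side")}
for a in(1.42,1.42-np.pi):
    print("both",fit(m,(441,-236,34,a)))
    for c in m: print(c,fit({c:m[c]},(441,-236,34,a),34))
# slots: bright/dark contrast in rectified panel, gray threshold
im=cv2.imread("pics/top0.png");p=np.array([512.56,167.7])
r=rect("top",im,p,(-.149,.989),130,35,50,4);g=cv2.cvtColor(r,6)
med=np.median(g);mk=(cv2.absdiff(g,np.uint8(med))>14).astype(np.uint8)
n,l,s,ce=cv2.connectedComponentsWithStats(mk)
for i in range(1,n):
    if s[i,4]>150: print((s[i,:4]/4).round(1),(ce[i]/4).round(1),s[i,4]/16)
cv2.imwrite("pics/pan.png",cv2.resize(np.vstack([r,cv2.cvtColor(mk*255,8)]),(800,430)))
# panel edges + cradle
E
```

```text
both (array([ 442.77320871, -236.97625615,   33.1489658 ,  143.07840283]), np.float64(0.948664974150824))
top (array([ 443.15661299, -236.08308354,  142.0804409 ]), np.float64(0.9482205163991626))
side (array([ 442.22889914, -236.86843383,  143.79285307]), np.float64(0.9541780447842709))Traceback (most recent call last):
  File "<stdin>", line 4, in <module>
  File "h.py", line 37, in fit
    r=minimize(f,q,method="Nelder-Mead",options=dict(initial_simplex=np.vstack([q]+[q+4*e for e in np.eye(len(q))]),xatol=.1,fatol=1e-4))
    res = _minimize_neldermead(fun, x0, args, callback, bounds=bounds,
                               **options)
    fsim[j] = func(sim[j])
              ~~~~^^^^^^^^
    fx = function(np.copy(x), *(wrapper_args + args))
  File "h.py", line 35, in <lambda>
    f=(lambda p:-iou(p*[1,1,1,.01],masks)) if fixz is None else (lambda p:-iou((p[0],p[1],fixz,p[2]*.01),masks))
                 ~~~^^^^^^^^^^^^^^^^^^^^^
  File "h.py", line 30, in iou
    M=cv2.resize(m.astype(np.uint8),None,fx=S,fy=S,interpolation=0);s=sil(c,pose,S)
                                                                      ~~~^^^^^^^^^^
  File "h.py", line 25, in sil
    q=proj(c,P)*S+S/2;cv2.fillConvexPoly(m,cv2.convexHull(q.astype(np.float32)).round().astype(np.int32),1)
      ~~~~^^^^^
  File "h.py", line 6, in proj
    K,R,t=cam(c);q=(np.atleast_2d(P)-t)@R@K.T;return q[:,:2]/q[:,2:]
          ~~~^^^
  File "h.py", line 4, in cam
    p=camera_params(c);T=np.array(p["T"]);return np.array(p["intrinsics"]),T[:3,:3],T[:3,3]
ValueError: time passes only in moves, steps and waits
```

```bash
python3 - <<'E'
from cell import camera_params
import pickle;pickle.dump({c:camera_params(c) for c in("top","side")},open("cam.pkl","wb"))
s=open("h.py").read().replace("p=camera_params(c);","p=CP[c];").replace("def cam(","import pickle;CP=pickle.load(open('cam.pkl','rb'))\ndef cam(",1);open("h.py","w").write(s)
E
cat > slots.py <<'E'
from h import *
def SL(M,x,y,z,a):
    out=[]
    R=np.array([[np.cos(a),-np.sin(a)],[np.sin(a),np.cos(a)]])
    for u in(-67.5,-40.5,-13.5,13.5,40.5,67.5):
        w=6 if u<60 else 9
        P=np.array([[u-8,-w],[u+8,-w],[u+8,w],[u-8,w]])@R.T+[x,y];out.append(np.c_[P,[z]*4])
    return out
E
python3 - <<'E'
from h import *
from cell import monitor
from scipy.optimize import minimize
print(monitor.state()["time_s"])
m={c:trace(c,"vent_grip")[0]["region"] for c in("top",)}
for a in(1.43,1.43-np.pi): print(fit(m,(443,-236.5,34,a),34))
im=cv2.imread("pics/top0.png");p=np.array([512.56,167.7])
r=rect("top",im,p,(-.149,.989),130,35,50,4);g=cv2.cvtColor(r,6)
med=np.median(g);mk=(cv2.absdiff(g,np.uint8(med))>14).astype(np.uint8)
n,l,s,ce=cv2.connectedComponentsWithStats(mk)
for i in range(1,n):
    if s[i,4]>150: print((s[i,:4]/4).round(1),(ce[i]/4).round(1),s[i,4]/16)
cv2.imwrite("pics/pan.png",cv2.resize(np.vstack([r,cv2.cvtColor(mk*255,8)]),(800,430)))
E
```

```text
1.0
(array([ 443.10386716, -236.16413319,  142.12067643]), np.float64(0.9482205163991626))
(array([ 442.03761898, -243.02955942, -171.93736828]), np.float64(0.9496206691605775))Traceback (most recent call last):
  File "<stdin>", line 9, in <module>
cv2.error: OpenCV(4.12.0) :-1: error: (-5:Bad argument) in function 'absdiff'
> Overload resolution failed:
>  - src2 is not a numpy array, neither a scalar
>  - Expected Ptr<cv::UMat> for argument 'src2'
```

```bash
python3 - <<'E'
from h import *
im=cv2.imread("pics/top0.png");g=lambda im,k:np.clip(255*(im/255.)**k,0,255).astype(np.uint8)
def ov(pose,S=8):
    x,y,a=pose;R=np.array([[np.cos(a),-np.sin(a),0],[np.sin(a),np.cos(a),0],[0,0,1]])
    c=cv2.resize(g(im,.5)[280:316,390:487],None,fx=S,fy=S,interpolation=2)
    for b,zz in((BOX[0],8),(BOX[1],-16)):
        P=np.array([[b[i],b[j],zz] for i,j in((0,2),(1,2),(1,3),(0,3))])@R.T+[x,y,34]
        q=((proj("top",P)-[390,280])*S+S/2).round().astype(int);cv2.polylines(c,[q.reshape(-1,1,2)],True,(0,255,0) if zz==8 else (0,0,255),1)
    return c
p=np.array([512.56,167.7])
r=rect("top",im,p,(-.149,.989),97,15,50,4)
cv2.imwrite("pics/ab.png",np.vstack([ov((443.1,-236.2,1.421)),ov((442,-243,-1.719))]))
cv2.imwrite("pics/pan.png",r)
gr=cv2.cvtColor(r,6).astype(int);mk=(abs(gr-np.median(gr))>14).astype(np.uint8)
n,l,s,ce=cv2.connectedComponentsWithStats(mk)
for i in range(1,n):
    if s[i,4]>150: print((s[i,:4]/4).round(1),(ce[i]/4).round(1),s[i,4]/16)
a=cv2.imread("pics/ab.png");cv2.imwrite("pics/ab.png",np.vstack([a,r[:, :776]]) if a.shape[1]==776 else a)
E
```

```text
[ 0.   0.  20.2 17.8] [12.5  9.9] 130.625
[164.    0.    8.2  12.8] [167.8   5.9] 82.8125
[164.2   0.   18.8  19.2] [176.2  12.5] 169.125
[29.8  1.2 12.2 10.8] [35.4  6.2] 101.375
[56.8  1.  10.5 10.8] [61.6  5.8] 85.125
[83.2  1.  10.8 10.5] [88.2  6.1] 83.75
[110.5   1.5   9.   10. ] [115.    6.3] 73.9375
[137.2   1.5   9.2   9.5] [141.5   5.6] 59.75
[137.8   2.   18.   14.2] [149.1  10.8] 135.0
[110.8   2.5  18.   13.5] [122.   11.5] 105.9375
[83.8  4.5 17.8 11.5] [94.8 11.8] 98.5625
[56.8  5.8 17.5 10.2] [67.8 12. ] 94.125
[30.   6.8 17.2  9.2] [41.1 12.4] 74.5
```

View pics/ab.png

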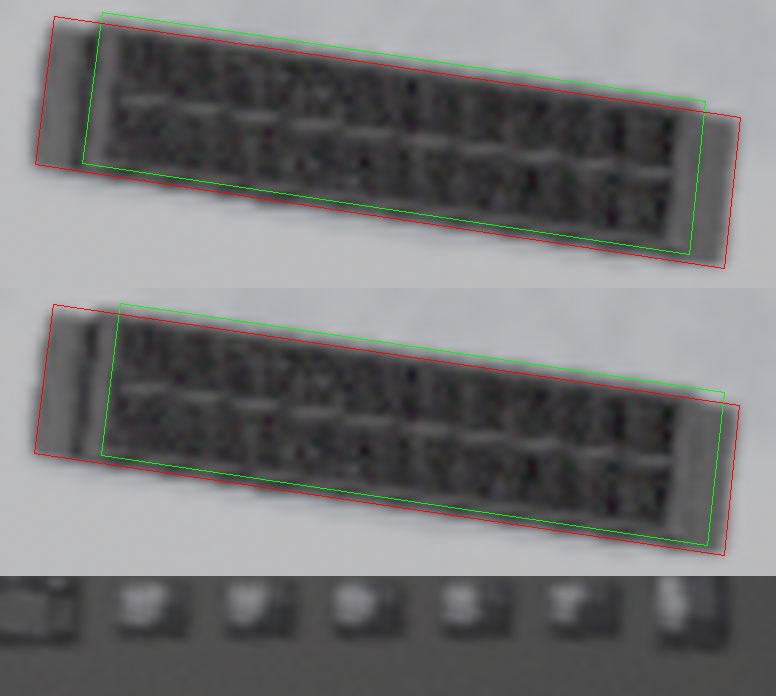

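Orientation A (toes toward +y) matches the box and lip edges, so no flip is needed. I'll move over the vent now.

```bash
R='{"offset":[-0.86,-0.95,0.1],"dr":[0,0,0]}'; python3 -m creep '[{"offset":[-0.86,-0.95,0],"dr":[0,0,0]},{"offset":[-0.86,-0.95,0],"dr":[0,0,0]},{"offset":[-0.86,-0.95,0],"dr":[0,0,0]},{"offset":[-0.86,-0.95,0],"dr":[0,0,0]},{"offset":[-0.86,-0.95,0],"dr":[0,0,0]},{"offset":[-0.86,-0.95,0],"dr":[0,0,0]},{"offset":[-0.86,-0.95,0],"dr":[0,0,0]},{"offset":[-0.86,-0.95,0],"dr":[0,0,0]},{"offset":[-0.86,-0.95,0],"dr":[0,0,0]},{"offset":[-0.86,-0.95,0],"dr":[0,0,0]}]' 0
python3 -m creep '[{"offset":[-0.86,-0.95,0],"dr":[0,0,0]},{"offset":[-0.86,-0.95,0],"dr":[0,0,0]},{"offset":[-0.86,-0.95,0],"dr":[0,0,0]},{"offset":[-0.86,-0.95,0],"dr":[0,0,0]},{"offset":[-0.86,-0.95,0],"dr":[0,0,0]},{"offset":[-0.86,-0.95,0],"dr":[0,0,0]},{"offset":[-0.86,-0.95,0],"dr":[0,0,0]},{"offset":[-0.86,-0.95,0],"dr":[0,0,0]},{"offset":[-0.86,-0.95,0],"dr":[0,0,0]},{"offset":[-0.86,-0.95,0],"dr":[0,0,0]}]'
python3 -m creep '[{"offset":[0,0,0.3],"dr":[0,0,-1]},{"offset":[0,0,0.3],"dr":[0,0,-1]},{"offset":[0,0,0.3],"dr":[0,0,-1]},{"offset":[0,0,0.3],"dr":[0,0,-1]},{"offset":[0,0,0.3],"dr":[0,0,-1]},{"offset":[0,0,0.3],"dr":[0,0,-1]},{"offset":[0,0,0.3],"dr":[0,0,-1]},{"offset":[0,0,0.3],"dr":[0,0,-1]},{"offset":[0,0,0.3],"dr":[0,0,-1]},{"offset":[0,0,0.3],"dr":[0,0,-1]}]'
python3 -m creep '[{"offset":[0,0,0],"dr":[0,0,-1]},{"offset":[0,0,0],"dr":[0,0,-1]},{"offset":[0,0,0],"dr":[0,0,-1]},{"offset":[0,0,0],"dr":[0,0,-1]},{"offset":[0,0,0],"dr":[0,0,-1]},{"offset":[0,0,0],"dr":[0,0,-1]},{"offset":[0,0,0],"dr":[0,0,-1]},{"offset":[0,0,0],"dr":[0,0,-0.2]},{"offset":[0,0,0],"dr":[0,0,0]},{"offset":[0,0,0],"dr":[0,0,0]}]'
cat > go.py <<'E'
# where to: prints shift (mm, tool axes) and turn (deg about tool z) from the measured pose to x y z vent-yaw(deg)
from h import *
import sys
def st(): 
    s=monitor.state();R=yawof(s["tcp_rot"]);return s,R
s,R=st();x,y,z,a=map(float,sys.argv[1:5])
yaw=np.degrees(np.arctan2(R[1,0],R[0,0]))
d=np.array([x,y,z])-s["tool_pos"]
print("t",round(s["time_s"],2),"pos",s["tool_pos"].round(2),"yaw x",round(yaw,2),"tilt",R[:,2].round(4),"F",s["wrist_force"].round(1),"T",s["wrist_torque"].round(2),"w",round(s["width"],1))
print("shift share",(d@R/20).round(3),"turn share",round(-((a-90)-yaw)/4,3))
E
python3 go.py 442.9 -236.5 17 81.7
```

```text
time_s: 1.88
tool_pos: [298.0, -447.0, 185.9]
tcp_rot: [0.0, 0.782, -0.623, 0.0]
wrist_force: [-0.3, 0.5, -0.3]
width: 87.8
time_s: 2.72
tool_pos: [444.9, -237.0, 185.9]
tcp_rot: [-0.0, 0.782, -0.623, 0.0]
wrist_force: [-0.2, -0.5, 0.0]
width: 87.8
time_s: 3.55
tool_pos: [444.3, -238.1, 125.5]
tcp_rot: [0.0, 0.949, -0.317, 0.0]
wrist_force: [0.1, -0.0, -0.5]
width: 88.0
time_s: 4.38
tool_pos: [444.3, -238.1, 125.7]
tcp_rot: [0.0, 0.997, -0.074, 0.0]
wrist_force: [0.1, -0.9, -0.4]
width: 88.0
t 4.38 pos [ 444.26 -238.08  125.74] yaw x -8.44 tilt [ 2.e-04 -1.e-04 -1.e+00] F [ 0.1 -0.9 -0.4] T [-0.12 -0.07 -0.01] w 88.0
shift share [-0.08  -0.069  5.437] turn share -0.034
```

```bash
python3 -m creep '[{"offset":[-0.08,-0.07,0.8],"dr":[0,0,0]},{"offset":[0,0,0.8],"dr":[0,0,0]},{"offset":[0,0,0.8],"dr":[0,0,0]},{"offset":[0,0,0.8],"dr":[0,0,0]},{"offset":[0,0,0.8],"dr":[0,0,0]},{"offset":[0,0,0.7],"dr":[0,0,0]},{"offset":[0,0,0.44],"dr":[0,0,0]},{"offset":[0,0,0.3],"dr":[0,0,0]},{"offset":[0,0,0],"dr":[0,0,0]}]'
python3 -m creep '[{"offset":[0,0,0],"dr":[0,0,0]},{"offset":[0,0,0],"dr":[0,0,0]},{"offset":[0,0,0],"dr":[0,0,0]},{"offset":[0,0,0],"dr":[0,0,0]},{"offset":[0,0,0],"dr":[0,0,0]},{"offset":[0,0,0],"dr":[0,0,0]},{"offset":[0,0,0],"dr":[0,0,0]},{"offset":[0,0,0],"dr":[0,0,0]}]' 255
python3 go.py 442.9 -236.5 17 81.7
python3 - <<'E'
# slot fit from the first top picture, wider strip
from h import *
im=cv2.imread("pics/top0.png");p=np.array([512.56,167.7])
r=rect("top",im,p,(-.149,.989),120,30,50,4);gr=cv2.cvtColor(r,6).astype(float);dv=abs(cv2.GaussianBlur(gr,(0,0),2)-np.median(gr))
for k in range(6):
    c0=120+9.2+(-67.5+27*k)
    w=dv[int((30-20)*4):int((30+8)*4),int((c0-12.5)*4):int((c0+12.5)*4)]
    ys,xs=np.nonzero(w>12);print(k,"x",(np.percentile(xs,[1,99])/4+c0-12.5-120).round(1),"y",(np.percentile(ys,[1,99])/4-20).round(1))
E
```

```text
time_s: 5.13
tool_pos: [442.3, -236.1, 16.0]
tcp_rot: [-0.0, 0.997, -0.073, -0.001]
wrist_force: [0.4, 0.9, -0.8]
width: 87.5
time_s: 5.8
tool_pos: [442.9, -236.4, 16.9]
tcp_rot: [0.0, 0.997, -0.073, 0.0]
wrist_force: [0.0, -0.1, 0.2]
width: 38.0
t 5.8 pos [ 442.86 -236.37   16.94] yaw x -8.32 tilt [ 1.e-04 -1.e-04 -1.e+00] F [ 0.  -0.1  0.2] T [-0.03 -0.08 -0.05] w 38.0
shift share [ 0.003  0.006 -0.003] turn share -0.005
0 x [-66.8 -49.8] y [-13.8   0.5]
1 x [-40.1 -22.6] y [-14.    0.8]
2 x [-13.2   4.4] y [-13.8   0.8]
3 x [13.9 31.4] y [-13.5   0.8]
4 x [40.9 58.7] y [-13.2   1. ]
5 x [67.4 85.9] y [-16.5   4. ]
```

The grip is good, with the fingers stopped on the vent. Slot fit: panel middle (504.9, 175.8), yaw 98.4°. Lifting now and turning.

```bash
python3 -m creep '[{"offset":[0,0,-0.3],"dr":[0,0,0]},{"offset":[0,0,-0.6],"dr":[0,0,0]},{"offset":[0,0,-0.9],"dr":[0,0,0]},{"offset":[0,0,-0.9],"dr":[0,0,-0.7]},{"offset":[0,0,-0.9],"dr":[0,0,-0.7]},{"offset":[0,0,-0.9],"dr":[0,0,-0.7]},{"offset":[0,0,-0.5],"dr":[0,0,-0.7]},{"offset":[0,0,0],"dr":[0,0,-0.7]},{"offset":[0,0,0],"dr":[0,0,-0.68]},{"offset":[0,0,0],"dr":[0,0,0]}]'
python3 go.py 504.9 175.8 117 98.4
```

```text
time_s: 6.63
tool_pos: [443.2, -236.6, 118.2]
tcp_rot: [0.0, 0.997, 0.074, 0.001]
wrist_force: [0.7, 0.1, 0.1]
width: 0.5
t 6.63 pos [ 443.15 -236.59  118.21] yaw x 8.49 tilt [ 1.3e-03 -9.0e-04 -1.0e+00] F [0.7 0.1 0.1] T [ 0.02 -0.15 -0.02] w 0.5
shift share [  6.097 -19.938   0.047] turn share 0.022
```

```bash
python3 - <<'E'
from h import *
a=get_image("top");b=get_image("side")
cv2.imwrite("pics/v2.png",np.vstack([cv2.resize(a[200:350,340:540,::-1],(700,300*700//400)),cv2.resize(b[160:290,340:500,::-1],None,fx=4,fy=4)[:,:].copy()[:75,:][:, :]if 0 else cv2.resize(b[160:260,340:500,::-1],(700,70))])) if 0 else None
A=cv2.resize(a[215:345,370:530,::-1],(400,325),interpolation=2);B=cv2.resize(b[130:260,330:490,::-1],(400,325),interpolation=2)
cv2.imwrite("pics/v2.png",np.clip(255*(np.hstack([A,B])/255.)**.7,0,255).astype(np.uint8))
E
```

```text
(no output)
```

View pics/v2.png

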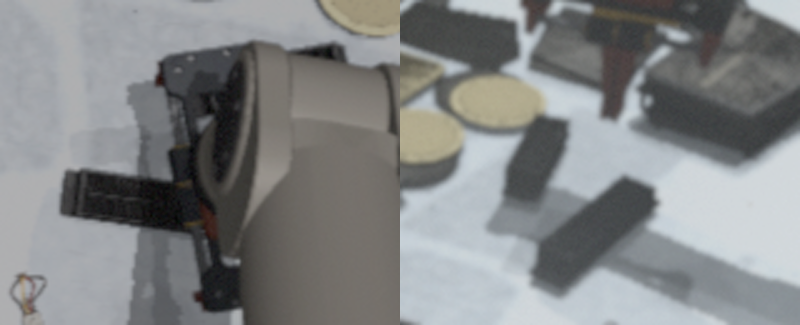

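```bash
python3 - <<'E'
from h import *
t=trace("side","vent_grip")
m={"side":t[0]["region"]};print(t[0]["conf"],t[0]["position"])
print(fit(m,(443,-236.5,34,1.43),34), fit(m,(443,-236.5,34,1.43)))
E
python3 go.py 442.9 -236.5 15 81.7
```

```text
0.74 [407.3, 221.3]
(array([ 442.00241062, -238.78973927,  143.27649641]), np.float64(0.9271328980856479)) (array([ 443.06167786, -240.24647159,   31.93853337,  143.25568128]), np.float64(0.9280017722640673))
t 6.78 pos [ 442.87 -236.39  117.32] yaw x 8.31 tilt [ 3.e-04 -2.e-04 -1.e+00] F [0.1 0.1 0.7] T [ 0.01 -0.08  0.01] w 0.6
shift share [-1.000e-03  5.000e-03  5.116e+00] turn share 4.154
```

The vent is essentially where it was, so the fingers slipped off it. I'll go back down and watch the width as they close.

```bash
python3 -m creep '[{"offset":[0,0,0],"dr":[0,0,0.83]},{"offset":[0,0,0],"dr":[0,0,0.83]},{"offset":[0,0,0],"dr":[0,0,0.83]},{"offset":[0,0,0],"dr":[0,0,0.83]},{"offset":[0,0,0],"dr":[0,0,0.83]},{"offset":[0,0,0],"dr":[0,0,0]},{"offset":[0,0,0],"dr":[0,0,0]},{"offset":[0,0,0.5],"dr":[0,0,0]},{"offset":[0,0,0.7],"dr":[0,0,0]},{"offset":[0,0,0.7],"dr":[0,0,0]}]' 0
python3 -m creep '[{"offset":[0,0,0.8],"dr":[0,0,0]},{"offset":[0,0,0.8],"dr":[0,0,0]},{"offset":[0,0,0.7],"dr":[0,0,0]},{"offset":[0,0,0.5],"dr":[0,0,0]},{"offset":[0,0,0.4],"dr":[0,0,0]},{"offset":[0,0,0],"dr":[0,0,0]},{"offset":[0,0,0],"dr":[0,0,0]}]'
python3 go.py 442.9 -236.5 15 81.7
for i in 1 2 3; do python3 -m creep '[{"offset":[0,0,0],"dr":[0,0,0]},{"offset":[0,0,0],"dr":[0,0,0]},{"offset":[0,0,0],"dr":[0,0,0]},{"offset":[0,0,0],"dr":[0,0,0]}]' 255 | grep -E "width|force"; done
python3 go.py 442.9 -236.5 15 81.7
python3 - <<'E'
from h import *
a=get_image("top");b=get_image("side")
A=cv2.resize(a[215:345,370:530,::-1],(400,325),interpolation=2);B=cv2.resize(b[150:280,350:510,::-1],(400,325),interpolation=2)
cv2.imwrite("pics/v3.png",np.clip(255*(np.hstack([A,B])/255.)**.7,0,255).astype(np.uint8))
E
```

```text
time_s: 7.62
tool_pos: [443.0, -236.5, 78.1]
tcp_rot: [0.0, 0.997, -0.071, 0.0]
wrist_force: [-0.7, 0.2, 0.4]
width: 63.7
time_s: 8.2
tool_pos: [442.8, -236.2, 14.6]
tcp_rot: [-0.0, 0.997, -0.071, -0.0]
wrist_force: [0.3, -0.7, 0.2]
width: 87.9
t 8.2 pos [ 442.76 -236.24   14.65] yaw x -8.18 tilt [-5.e-04  3.e-04 -1.e+00] F [ 0.3 -0.7  0.2] T [-0.05 -0.1  -0.04] w 87.9
shift share [ 0.009  0.012 -0.018] turn share 0.03
wrist_force: [1.0, -0.4, 1.2]
width: 65.1
wrist_force: [-0.2, 0.7, 0.3]
width: 38.0
wrist_force: [0.2, -0.4, 0.8]
width: 11.4
t 9.2 pos [ 442.86 -236.37   14.85] yaw x -8.2 tilt [-0.  0. -1.] F [ 0.2 -0.4  0.8] T [-0.03 -0.06 -0.  ] w 11.4
shift share [ 0.003  0.006 -0.007] turn share 0.025
```

View pics/v3.png

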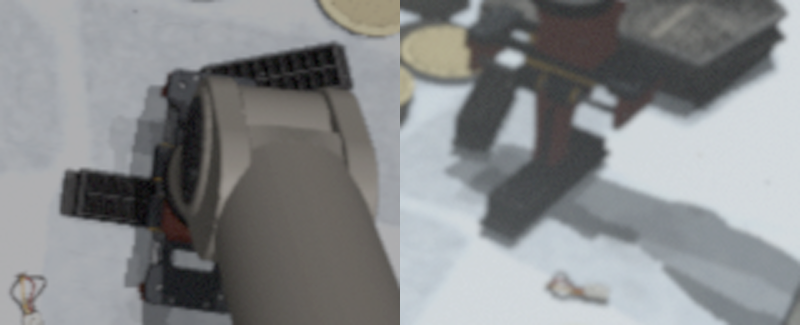

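```bash
python3 - <<'E'
from h import *
P=[[442.9,-236.4,15],[442.9,-236.4,95],[442.9,-236.4,34]]
print("side",(proj("side",P)-[350,150])*2.5,"top",(proj("top",P)-[370,215])*2.5)
import pickle
p=camera_params("side");q=camera_params("top");print(np.abs(np.array(p["T"])-CP["side"]["T"]).max(),np.abs(np.array(q["T"])-CP["top"]["T"]).max())
a=get_image("side");cv2.imwrite("pics/v4.png",cv2.resize(a[110:270,330:530,::-1],(800,600),interpolation=2))
E
```

```text
side [[143.6018359  185.22362258]
 [153.00824584 117.03289354]
 [145.76577893 169.53635681]] top [[165.28010749 205.19262809]
 [182.4327326  197.36943994]
 [169.15870708 203.4236269 ]]
0.0 0.0
```

View pics/v4.png

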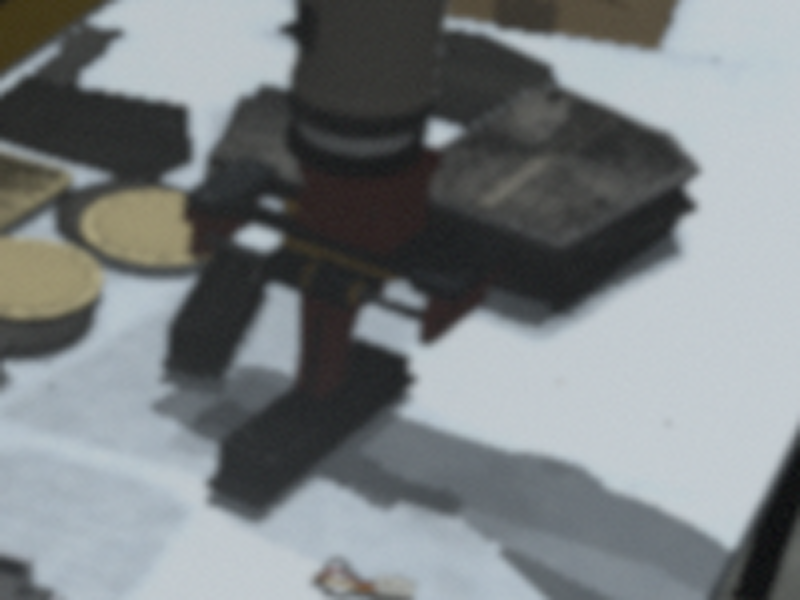

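The side view puts the fingertips about 30 mm higher than the reported TCP: tip at about (410,213), expected at (407,224). They closed above the vent without touching it. I'll open, then feel downward in small steps.

```bash
python3 -m creep '[{"offset":[0,0,0],"dr":[0,0,0]},{"offset":[0,0,0],"dr":[0,0,0]},{"offset":[0,0,0],"dr":[0,0,0]},{"offset":[0,0,0],"dr":[0,0,0]},{"offset":[0,0,0],"dr":[0,0,0]},{"offset":[0,0,0],"dr":[0,0,0]},{"offset":[0,0,0],"dr":[0,0,0]},{"offset":[0,0,0],"dr":[0,0,0]},{"offset":[0,0,0],"dr":[0,0,0]},{"offset":[0,0,0],"dr":[0,0,0]}]' 0
python3 - <<'E'
from h import *
a=get_image("side");A=cv2.resize(a[150:250,350:480,::-1],(780,600),interpolation=2)
c=np.clip(255*(A/255.)**.6,0,255).astype(np.uint8)
R=yawof(monitor.state()["tcp_rot"]);p=monitor.state()["tool_pos"]
for sgn in(-1,1):
    for z,col in((0,(0,255,0)),(30,(0,0,255))):
        q=(proj("side",p+sgn*44*R[:,0]+[0,0,z])[0]-[350,150])*6;cv2.circle(c,tuple(q.astype(int).tolist()),4,col,1)
cv2.imwrite("pics/v5.png",c)
E
```

```text
time_s: 10.18
tool_pos: [442.9, -236.3, 14.9]
tcp_rot: [-0.0, 0.997, -0.071, 0.0]
wrist_force: [-0.3, 0.1, 0.6]
width: 64.5
```

View pics/v5.png

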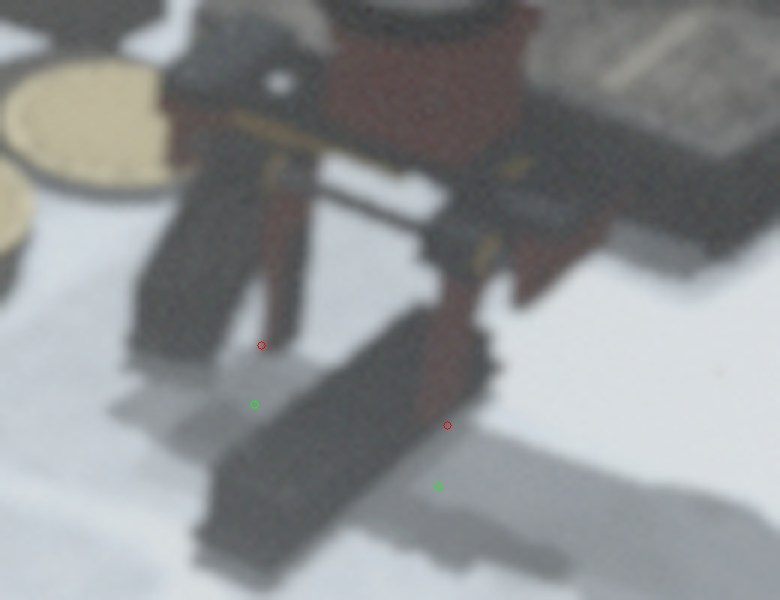

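Both tips do sit about 28 to 30 mm above the reported height, and they straddle the vent correctly in x and y. I'll go down by that much, watching the force.

```bash
python3 -m creep '[{"offset":[0,0,0],"dr":[0,0,0]},{"offset":[0,0,0],"dr":[0,0,0]},{"offset":[0,0,0],"dr":[0,0,0]},{"offset":[0,0,0.25],"dr":[0,0,0]},{"offset":[0,0,0.25],"dr":[0,0,0]},{"offset":[0,0,0.25],"dr":[0,0,0]},{"offset":[0,0,0],"dr":[0,0,0]}]' 0
python3 -m creep '[{"offset":[0,0,0.25],"dr":[0,0,0]},{"offset":[0,0,0.15],"dr":[0,0,0]},{"offset":[0,0,0],"dr":[0,0,0]}]'
python3 -m creep '[{"offset":[0,0,0.1],"dr":[0,0,0]},{"offset":[0,0,0],"dr":[0,0,0]}]'
for i in 1 2 ; do python3 -m creep '[{"offset":[0,0,0],"dr":[0,0,0]},{"offset":[0,0,0],"dr":[0,0,0]},{"offset":[0,0,0],"dr":[0,0,0]},{"offset":[0,0,0],"dr":[0,0,0]},{"offset":[0,0,0],"dr":[0,0,0]},{"offset":[0,0,0],"dr":[0,0,0]}]' 255 | grep -E "width|force"; done
python3 go.py 442.9 -236.5 15 81.7
```

```text
time_s: 10.82
tool_pos: [442.0, -236.0, -1.4]
tcp_rot: [-0.0, 0.997, -0.071, -0.001]
wrist_force: [0.1, 0.1, 0.1]
width: 87.8
time_s: 11.07
tool_pos: [442.4, -236.1, -8.9]
tcp_rot: [-0.0, 0.997, -0.072, -0.001]
wrist_force: [0.2, 0.6, 0.9]
width: 87.7
time_s: 11.23
tool_pos: [442.8, -236.3, -10.4]
tcp_rot: [-0.0, 0.997, -0.071, -0.0]
wrist_force: [0.9, -0.6, 1.1]
width: 87.8
wrist_force: [-0.7, 0.3, 0.1]
width: 51.3
wrist_force: [0.2, 0.2, -0.1]
width: 39.8
t 12.23 pos [ 442.87 -236.41  -10.1 ] yaw x -8.2 tilt [ 0.e+00 -1.e-04 -1.e+00] F [ 0.2  0.2 -0.1] T [-0.04 -0.04  0.06] w 39.8
shift share [ 0.002  0.004 -1.255] turn share 0.024
```

Gripped at 39.8 mm. With the bench as reference, toes-on-panel should be at reported z of about 39.9 and flush at about 27.9. Lifting.

```bash
python3 -m creep '[{"offset":[0,0,-0.2],"dr":[0,0,0]},{"offset":[0,0,-0.5],"dr":[0,0,0]},{"offset":[0,0,-0.8],"dr":[0,0,0]},{"offset":[0,0,-0.8],"dr":[0,0,-0.7]},{"offset":[0,0,-0.8],"dr":[0,0,-0.7]},{"offset":[0,0,-0.8],"dr":[0,0,-0.7]},{"offset":[0,0,-0.6],"dr":[0,0,-0.7]},{"offset":[0,0,-0.3],"dr":[0,0,-0.7]},{"offset":[0,0,0],"dr":[0,0,-0.65]},{"offset":[0,0,0],"dr":[0,0,0]}]'
python3 go.py 504.9 175.8 85 98.4
python3 - <<'E'
from h import *
t=trace("side","vent_grip")
print(t[0]["conf"],t[0]["position"],fit({"side":t[0]["region"]},(443,-236.5,129,1.717)))
E
```

```text
time_s: 13.07
tool_pos: [443.1, -236.6, 87.0]
tcp_rot: [0.0, 0.997, 0.074, 0.001]
wrist_force: [0.5, 0.3, -1.5]
width: 39.9
t 13.07 pos [ 443.06 -236.59   87.03] yaw x 8.48 tilt [ 1.1e-03 -8.0e-04 -1.0e+00] F [ 0.5  0.3 -1.5] T [-0.02 -0.05 -0.05] w 39.9
shift share [  6.099 -19.938   0.088] turn share 0.02
0.62 [403.3, 225.6] (array([ 425.20819669, -186.30081632,   72.07222213,  145.66889384]), np.float64(0.7533293281265645))
```

```bash
python3 -m creep '[{"offset":[0.15,-0.5,0],"dr":[0,0,0]},{"offset":[0.3,-1,0],"dr":[0,0,0]},{"offset":[0.3,-1,0],"dr":[0,0,0]},{"offset":[0.3,-1,0],"dr":[0,0,0]},{"offset":[0.3,-1,0],"dr":[0,0,0]},{"offset":[0.3,-1,0],"dr":[0,0,0]},{"offset":[0.3,-1,0],"dr":[0,0,0]},{"offset":[0.3,-1,0],"dr":[0,0,0]},{"offset":[0.3,-1,0],"dr":[0,0,0]},{"offset":[0.3,-1,0],"dr":[0,0,0]}]' | head -2
python3 -m creep '[{"offset":[0.3,-1,0],"dr":[0,0,0]},{"offset":[0.3,-1,0],"dr":[0,0,0]},{"offset":[0.3,-1,0],"dr":[0,0,0]},{"offset":[0.3,-1,0],"dr":[0,0,0]},{"offset":[0.3,-1,0],"dr":[0,0,0]},{"offset":[0.3,-1,0],"dr":[0,0,0]},{"offset":[0.3,-1,0],"dr":[0,0,0]},{"offset":[0.3,-1,0],"dr":[0,0,0]},{"offset":[0.3,-0.9,0],"dr":[0,0,0]},{"offset":[0.3,-0.5,0],"dr":[0,0,0]}]' | head -2
python3 -m creep '[{"offset":[0.05,-0.05,0],"dr":[0,0,0]},{"offset":[0,0,0],"dr":[0,0,0]},{"offset":[0,0,0],"dr":[0,0,0]}]' |head -1
python3 go.py 504.9 175.8 55 98.4
python3 - <<'E'
from h import *
a=get_image("top");b=get_image("side")
p=monitor.state()["tool_pos"];z=p[2]+44.1;np.save("a.npy",a);np.save("b.npy",b)
t=trace("side","vent_grip");print(t[0]["conf"],fit({"side":t[0]["region"]},(p[0],p[1],z,1.717),z),z)
g=lambda im,k:np.clip(255*(im/255.)**k,0,255).astype(np.uint8)
cv2.imwrite("pics/v6.png",np.hstack([cv2.resize(g(a[220:310,160:340,::-1],.6),(400,200)),np.zeros((200,1,3),np.uint8)]) if 0 else np.vstack([cv2.resize(g(a[220:310,155:335,::-1],.6),(560,280),interpolation=2),cv2.resize(g(b[235:335,220:400,::-1],.6),(560,311),interpolation=2)]))
E
```

```text
time_s: 13.95
tool_pos: [471.0, -38.1, 85.7]
time_s: 14.78
tool_pos: [502.3, 158.0, 85.9]
time_s: 15.03
t 15.03 pos [503.89 154.53  85.5 ] yaw x 8.33 tilt [-9.0e-04 -1.1e-03 -1.0e+00] F [-0.5 -0.4 -1.9] T [-0.06 -0.09 -0.05] w 39.4
shift share [ 0.206 -1.046  1.524] turn share -0.018
0.92 (array([503.9022448 , 154.23250684, 171.7183561 ]), np.float64(0.7332004469813657)) 129.70182244309757
```

View pics/v6.png

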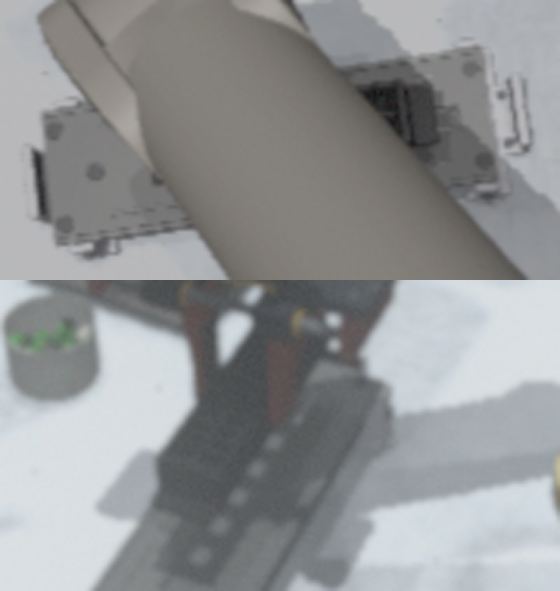

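```bash
python3 -m creep '[{"offset":[0.2,-0.5,0.4],"dr":[0,0,0]},{"offset":[0,-0.5,0.5],"dr":[0,0,0]},{"offset":[0,-0.05,0.5],"dr":[0,0,0]},{"offset":[0,0,0.4],"dr":[0,0,0]},{"offset":[0,0,0.2],"dr":[0,0,0]},{"offset":[0,0,0],"dr":[0,0,0]},{"offset":[0,0,0],"dr":[0,0,0]}]' |head -2
python3 go.py 504.9 175.8 41 98.4
python3 - <<'E'
from h import *
from scipy.optimize import minimize
p=monitor.state()["tool_pos"];z=p[2]+44.1
t=trace("top","vent_grip")
for d in t[:2]:
    ys,xs=np.nonzero(d["region"]);print(d["conf"],d["region"].sum(),xs.min(),xs.max(),ys.min(),ys.max())
# predicted tail-lip corners in top view
a=np.radians(98.4);R=np.array([[np.cos(a),-np.sin(a)],[np.sin(a),np.cos(a)]])
P=[[*(R@[u,v]+p[:2]),z-16] for u,v in((-95,-20),(-95,20))];print("tail corners",proj("top",P).round(2))
P=[[*(R@[u,v]+p[:2]),z-16] for u,v in((88,-20),(88,20))];print("nose corners",proj("top",P).round(2))
im=get_image("top");cv2.imwrite("pics/top7.png",im[:,:,::-1])
E
```

```text
time_s: 15.77
tool_pos: [505.1, 176.3, 45.6]
t 15.77 pos [505.06 176.34  45.65] yaw x 8.35 tilt [-6.e-04 -6.e-04 -1.e+00] F [-0.1 -0.1 -1.1] T [-0.04 -0.1  -0.02] w 39.9
shift share [-0.012  0.026  0.232] turn share -0.012
0.86 333 272 295 246 266
tail corners [[283.15 248.5 ]
 [285.78 267.55]]
nose corners [[195.07 261.51]
 [197.23 280.68]]
```

```bash
python3 - <<'E'
from h import *
p=monitor.state()["tool_pos"];z=p[2]+44.1
for d in trace("top","vent_grip")[:1]:
    ys,xs=np.nonzero(d["region"]);print(d["conf"],d["region"].sum(),xs.min(),xs.max(),ys.min(),ys.max())
im=cv2.imread("pics/top7.png")
a=np.radians(98.4);ux=np.array([np.cos(a),np.sin(a)])
# rectify at lip-top height, profile along vent near tail, rows +-15
r=rect("top",im,p[:2]-95*ux,ux,20,25,z-16,4);g=cv2.cvtColor(r,6).astype(float)
print("along",[(i/4-20,int(v)) for i,v in list(enumerate(g[60:140].mean(0)))[::4]])
print("across lip",[(i/4-25,int(v)) for i,v in list(enumerate(g[:,96:128].mean(1)))[::6]])
b=get_image("side");cv2.imwrite("pics/v7.png",np.vstack([cv2.resize(r,(640,800))[200:600][:270],cv2.resize(np.clip(255*(b[250:340,230:390,::-1]/255.)**.6,0,255).astype(np.uint8),(640,320),interpolation=2)]))
E
```

```text
0.65 259 265 286 248 267
along [(-20.0, 67), (-19.0, 64), (-18.0, 62), (-17.0, 61), (-16.0, 61), (-15.0, 61), (-14.0, 61), (-13.0, 62), (-12.0, 62), (-11.0, 60), (-10.0, 58), (-9.0, 56), (-8.0, 54), (-7.0, 52), (-6.0, 50), (-5.0, 48), (-4.0, 45), (-3.0, 40), (-2.0, 33), (-1.0, 28), (0.0, 25), (1.0, 24), (2.0, 25), (3.0, 25), (4.0, 25), (5.0, 25), (6.0, 25), (7.0, 25), (8.0, 25), (9.0, 26), (10.0, 25), (11.0, 23), (12.0, 20), (13.0, 18), (14.0, 15), (15.0, 13), (16.0, 15), (17.0, 19), (18.0, 24), (19.0, 27)]
across lip [(-25.0, 44), (-23.5, 41), (-22.0, 38), (-20.5, 34), (-19.0, 31), (-17.5, 31), (-16.0, 30), (-14.5, 27), (-13.0, 26), (-11.5, 26), (-10.0, 25), (-8.5, 25), (-7.0, 24), (-5.5, 25), (-4.0, 26), (-2.5, 25), (-1.0, 24), (0.5, 25), (2.0, 25), (3.5, 25), (5.0, 24), (6.5, 24), (8.0, 24), (9.5, 24), (11.0, 23), (12.5, 22), (14.0, 23), (15.5, 24), (17.0, 24), (18.5, 29), (20.0, 39), (21.5, 47), (23.0, 49), (24.5, 49)]
```

The tail edge in the top view sits about 2.3 mm behind my estimate. I'll correct along the vent, then lower to the panel and feel.

```bash
python3 -m creep '[{"offset":[0,-0.09,0.1],"dr":[0,0,0]},{"offset":[0,0,0.1],"dr":[0,0,0]},{"offset":[0,0,0],"dr":[0,0,0]}]' >/dev/null
python3 go.py 504.6 177.6 41 98.4
for i in 1 2 ; do python3 -m creep '[{"offset":[0,0,0.05],"dr":[0,0,0]},{"offset":[0,0,0],"dr":[0,0,0]}]' |grep -E "pos|force"; done
python3 -m creep '[{"offset":[0,0,0.05],"dr":[0,0,0]},{"offset":[0,0,0],"dr":[0,0,0]}]' |grep -E "pos|force"
python3 -m creep '[{"offset":[0,0,0.05],"dr":[0,0,0]},{"offset":[0,0,0],"dr":[0,0,0]}]' |grep -E "pos|force"
python3 go.py 504.6 177.6 41 98.4
```

```text
t 16.22 pos [504.63 179.    41.58] yaw x 8.42 tilt [-3.e-04 -1.e-04 -1.e+00] F [ 0.7 -0.  -2.7] T [ 0.01 -0.07  0.02] w 39.5
shift share [-0.012  0.069  0.029] turn share 0.004
tool_pos: [504.8, 178.9, 40.7]
wrist_force: [-0.3, 0.1, -1.4]
tool_pos: [504.9, 179.0, 39.9]
wrist_force: [0.6, -0.4, -1.7]
tool_pos: [505.0, 179.0, 39.8]
wrist_force: [-1.8, -0.9, 8.9]
tool_pos: [505.1, 178.9, 39.7]
wrist_force: [-5.2, -2.4, 18.7]
t 16.88 pos [505.07 178.95  39.69] yaw x 8.39 tilt [ 7.0e-04 -1.2e-03 -1.0e+00] F [-5.2 -2.4 18.7] T [-0.78  1.44  0.03] w 39.9
shift share [-0.033  0.063 -0.065] turn share -0.003
```

Contact came at 39.85, exactly as predicted. I'll ease off and feel along the row: −x first, since I'm about 1.4 mm past target.

```bash
cat > s.py <<'E'
from h import *
s=monitor.state();p=s["tool_pos"];a=np.radians(98.4);ux=np.array([np.cos(a),np.sin(a)]);d=p[:2]-[504.9,175.8]
f=s["wrist_force"]
print(f"t {s['time_s']:.2f} u {d@ux:.2f} v {d@[-ux[1],ux[0]]:.2f} z {p[2]:.2f} Fu {f[:2]@ux:.1f} Fv {f[:2]@[-ux[1],ux[0]]:.1f} Fz {f[2]:.1f} T",s["wrist_torque"].round(2),"w",round(s["width"],1))
E
python3 -m creep '[{"offset":[0,0,-0.07],"dr":[0,0,0]},{"offset":[0,0,0],"dr":[0,0,0]}]' >/dev/null;python3 s.py
for i in 1 2 3 4 5 6; do python3 -m creep '[{"offset":[0,0.03,0],"dr":[0,0,0]},{"offset":[0,0,0],"dr":[0,0,0]}]' >/dev/null; python3 s.py; done
```

```text
t 17.05 u 3.22 v -0.82 z 39.80 Fu -0.6 Fv 1.5 Fz 6.8 T [-0.23  0.38 -0.01] w 39.8
t 17.22 u 3.24 v -0.83 z 39.80 Fu 0.5 Fv 1.7 Fz 5.7 T [ 0.06  0.39 -0.03] w 39.9
t 17.38 u 3.23 v -0.84 z 39.81 Fu 1.6 Fv 1.7 Fz 5.3 T [0.33 0.36 0.03] w 39.8
t 17.55 u 3.11 v -0.88 z 39.80 Fu 3.4 Fv 1.2 Fz 6.0 T [ 0.61  0.42 -0.04] w 39.6
t 17.72 u 2.39 v -1.09 z 39.81 Fu 5.2 Fv 0.6 Fz 5.5 T [ 0.83  0.33 -0.03] w 39.2
t 17.88 u 1.31 v -1.19 z 39.71 Fu 3.8 Fv -0.0 Fz 4.7 T [0.69 0.01 0.02] w 39.7
t 18.05 u 0.44 v -1.22 z 39.72 Fu 4.4 Fv -0.5 Fz 6.0 T [ 0.92 -0.   -0.02] w 39.4
```

```bash
for i in 1 2 3 4 5; do python3 -m creep '[{"offset":[-0.03,0,0],"dr":[0,0,0]},{"offset":[0,0,0],"dr":[0,0,0]}]' >/dev/null; python3 s.py; done
```

```text
t 18.22 u -1.73 v 0.78 z 38.66 Fu -0.6 Fv 0.3 Fz -1.8 T [-0.08 -0.09  0.  ] w 39.4
t 18.38 u -1.75 v 1.10 z 38.62 Fu -0.5 Fv -0.6 Fz -1.9 T [-0.01 -0.44  0.08] w 39.4
t 18.55 u -1.37 v 1.21 z 39.01 Fu -1.9 Fv -1.9 Fz -2.1 T [-0.19 -0.71  0.17] w 39.5
t 18.72 u -1.03 v 1.26 z 39.32 Fu -2.0 Fv -5.5 Fz -3.4 T [-0.3  -1.24  0.17] w 39.9
t 18.88 u -0.95 v 1.37 z 39.45 Fu -2.0 Fv -6.2 Fz -4.8 T [-0.29 -1.63  0.08] w 39.6
```

It dropped in. The lateral push is now against a slot side, so I'll back off to centre and lower.

```bash
python3 -m creep '[{"offset":[0.05,0,0],"dr":[0,0,0]},{"offset":[0.03,0,0],"dr":[0,0,0]},{"offset":[0,0,0],"dr":[0,0,0]}]' >/dev/null; python3 s.py; for i in 1 2 3; do python3 -m creep '[{"offset":[0,0,0.05],"dr":[0,0,0]},{"offset":[0,0,0],"dr":[0,0,0]}]' >/dev/null; python3 s.py; done
```

```text
t 19.13 u -0.45 v 1.25 z 39.24 Fu -0.9 Fv -1.8 Fz -1.5 T [-0.29 -0.73  0.1 ] w 39.6
t 19.30 u -0.10 v 1.18 z 38.19 Fu 0.4 Fv -2.5 Fz -1.0 T [-0.03 -0.57  0.07] w 39.5
t 19.47 u -0.08 v 1.15 z 37.15 Fu 0.2 Fv -1.9 Fz -0.6 T [ 0.09 -0.51  0.15] w 39.9
t 19.63 u -0.28 v 1.15 z 36.10 Fu -0.6 Fv -1.7 Fz -1.4 T [ 0.07 -0.49  0.11] w 39.7
```

```bash
python3 -m creep '[{"offset":[0.03,0,0],"dr":[0,0,0]},{"offset":[0,0,0],"dr":[0,0,0]}]' >/dev/null; python3 s.py; for i in 1 2 3 4 5 6; do python3 -m creep '[{"offset":[0,0,0.05],"dr":[0,0,0]},{"offset":[0,0,0],"dr":[0,0,0]}]' >/dev/null; python3 s.py; done
```

```text
t 19.80 u -0.65 v 1.05 z 35.97 Fu -0.2 Fv -0.0 Fz -2.1 T [-0.03 -0.14  0.02] w 40.2
t 19.97 u -0.69 v 0.97 z 34.89 Fu 0.1 Fv -0.4 Fz -1.8 T [-0.01 -0.09  0.  ] w 39.6
t 20.13 u -0.59 v 0.64 z 34.00 Fu -0.2 Fv 0.7 Fz -2.4 T [-0.   -0.12 -0.  ] w 39.9
t 20.30 u -0.54 v 0.52 z 33.08 Fu -0.0 Fv 0.1 Fz -2.2 T [-0.01 -0.06 -0.01] w 39.7
t 20.47 u -0.42 v 0.39 z 32.21 Fu 0.5 Fv 0.5 Fz -1.0 T [-0.1  -0.03 -0.06] w 40.4
t 20.63 u -0.32 v 0.37 z 31.23 Fu 0.6 Fv 0.4 Fz 0.0 T [-0.07 -0.02 -0.02] w 39.7
t 20.80 u -0.29 v 0.33 z 30.24 Fu 1.5 Fv 0.2 Fz 0.6 T [-0.05  0.06 -0.01] w 39.8
```

```bash
for i in 1 2 3; do python3 -m creep '[{"offset":[0,0,0.04],"dr":[0,0,0]},{"offset":[0,0,0],"dr":[0,0,0]}]' >/dev/null; python3 s.py; done;  python3 -m creep '[{"offset":[0,0,0.02],"dr":[0,0,0]},{"offset":[0,0,0],"dr":[0,0,0]}]' >/dev/null; python3 s.py
```

```text
t 20.97 u -0.27 v 0.30 z 29.44 Fu 0.5 Fv -0.4 Fz -0.2 T [ 0.06 -0.   -0.01] w 39.9
t 21.13 u -0.31 v 0.25 z 28.65 Fu 1.0 Fv -0.3 Fz 0.9 T [ 0.07 -0.06 -0.02] w 39.7
t 21.30 u -0.37 v 0.17 z 28.03 Fu 0.4 Fv 1.2 Fz 3.2 T [0.1  0.05 0.02] w 39.6
t 21.47 u -0.41 v 0.18 z 27.92 Fu 0.8 Fv 2.0 Fz 5.7 T [ 0.03  0.29 -0.01] w 39.5
```

Flush at z 27.9. I'll lighten the press slightly and slide toward +x.

```bash
python3 -m creep '[{"offset":[0,0,-0.015],"dr":[0,0,0]},{"offset":[0,0,0],"dr":[0,0,0]}]' >/dev/null; python3 s.py; for i in 1 2 3 4 5 6 7; do python3 -m creep '[{"offset":[0,-0.05,0],"dr":[0,0,0]},{"offset":[0,0,0],"dr":[0,0,0]}]' >/dev/null; python3 s.py; done
```

```text
t 21.63 u -0.38 v 0.20 z 27.95 Fu 1.8 Fv -0.4 Fz 3.7 T [0.14 0.09 0.05] w 39.4
t 21.80 u -0.36 v 0.19 z 27.94 Fu -2.0 Fv 1.7 Fz 5.5 T [-0.35  0.07 -0.06] w 39.8
t 21.97 u -0.30 v 0.16 z 27.95 Fu -3.1 Fv 2.3 Fz 6.9 T [-0.82  0.03  0.02] w 39.8
t 22.13 u 0.20 v 0.06 z 27.94 Fu -5.0 Fv 1.7 Fz 6.8 T [-0.95 -0.03 -0.05] w 39.6
t 22.30 u 1.16 v -0.14 z 27.99 Fu -4.9 Fv 0.3 Fz 6.9 T [-1.01 -0.18 -0.06] w 40.2
t 22.47 u 2.21 v -0.22 z 27.99 Fu -4.6 Fv 0.1 Fz 5.8 T [-0.99 -0.24  0.  ] w 39.9
t 22.63 u 3.24 v -0.27 z 27.98 Fu -4.8 Fv 0.2 Fz 5.8 T [-1.   -0.3  -0.05] w 39.6
t 22.80 u 4.49 v -0.31 z 27.97 Fu -3.3 Fv 0.4 Fz 4.8 T [-0.79 -0.29  0.01] w 39.8
```

```bash
for i in 1 2 3 4 ; do python3 -m creep '[{"offset":[0,-0.05,0],"dr":[0,0,0]},{"offset":[0,0,0],"dr":[0,0,0]}]' >/dev/null; python3 s.py; done
```

```text
t 22.97 u 5.59 v -0.30 z 27.98 Fu -3.7 Fv 1.2 Fz 5.2 T [-0.83 -0.3  -0.09] w 39.8
t 23.13 u 6.59 v -0.31 z 27.96 Fu -3.8 Fv -0.4 Fz 5.4 T [-0.79 -0.32 -0.01] w 39.6
t 23.30 u 7.60 v -0.32 z 27.96 Fu -2.5 Fv -0.9 Fz 0.7 T [-0.34 -0.2  -0.03] w 39.9
t 23.47 u 8.22 v -0.29 z 27.92 Fu -5.7 Fv -0.4 Fz 6.1 T [-1.01 -0.34 -0.05] w 40.0
```

```bash
for i in 1 2 ; do python3 -m creep '[{"offset":[0,-0.04,0],"dr":[0,0,0]},{"offset":[0,0,0],"dr":[0,0,0]}]' >/dev/null; python3 s.py; done
```

```text
t 23.63 u 8.51 v -0.28 z 27.92 Fu -6.1 Fv 0.1 Fz 6.6 T [-1.27 -0.4  -0.02] w 39.4
t 23.80 u 9.09 v -0.26 z 27.92 Fu -7.2 Fv 1.1 Fz 6.9 T [-1.29 -0.37  0.02] w 39.7
```

```bash
python3 - <<'E'
from h import *
a=get_image("top");b=get_image("side");g=lambda im,k:np.clip(255*(im/255.)**k,0,255).astype(np.uint8)
A=cv2.resize(g(a[235:285,255:335,::-1],.5),(560,350),interpolation=2);B=cv2.resize(g(b[245:295,260:340,::-1],.5),(400,250),interpolation=2)
B=cv2.copyMakeBorder(B,0,0,0,160,0);cv2.imwrite("pics/v8.png",np.vstack([A,B]))
for c in("top","side"):
    for d in trace(c,"catch")[:2]: ys,xs=np.nonzero(d["region"]);print(c,d["conf"],d["position"],xs.min(),xs.max(),ys.min(),ys.max())
p=monitor.state()["tool_pos"];u=np.array([np.cos(np.radians(98.4)),np.sin(np.radians(98.4))])
print(proj("top",[[*(p[:2]-(95+k)*u),56] for k in(0,2.3,5)]),proj("side",[[*(p[:2]-(97.3)*u),56]]))
E
```

```text
top 0.38 [291.0, 259.7] 283 301 256 262
side 0.18 [281.1, 319.1] 260 315 285 346
[[281.045351   259.79124885]
 [282.13774701 259.62955791]
 [283.42005723 259.43975683]] [[311.11731659 276.84611101]]
```

View pics/v8.png

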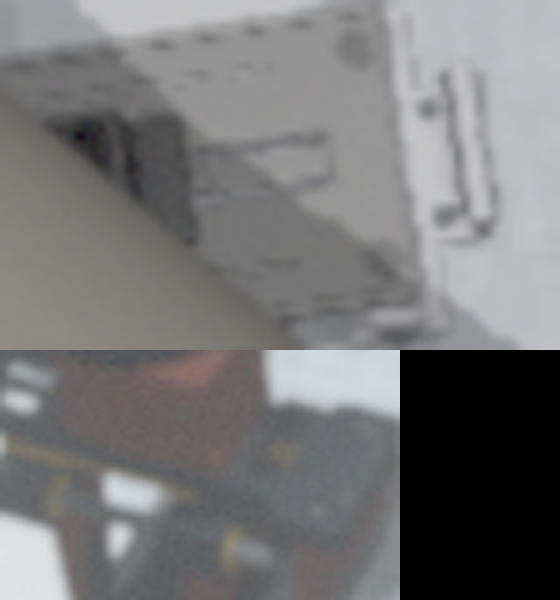

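```bash
for i in 1 2 3; do python3 -m creep '[{"offset":[0,0.03,-0.01],"dr":[0,0,0]},{"offset":[0,0,0],"dr":[0,0,0]}]' >/dev/null; python3 s.py; done; for i in 1 2 3 4 ; do python3 -m creep '[{"offset":[0,0.03,0],"dr":[0,0,0]},{"offset":[0,0,0],"dr":[0,0,0]}]' >/dev/null; python3 s.py; done
```

```text
t 24.17 u 9.16 v -0.27 z 27.94 Fu -5.3 Fv -1.2 Fz 3.3 T [-1.27 -0.63 -0.05] w 39.4
t 24.33 u 9.21 v -0.24 z 27.96 Fu -5.7 Fv -2.2 Fz 0.7 T [-1.07 -0.96 -0.08] w 39.6
t 24.50 u 9.26 v 0.08 z 28.08 Fu -4.4 Fv -3.9 Fz -1.2 T [-1.03 -1.01 -0.1 ] w 39.2
t 24.67 u 9.24 v 0.41 z 28.09 Fu -4.0 Fv -2.1 Fz -1.1 T [-0.86 -0.9  -0.04] w 39.4
t 24.83 u 9.28 v 0.87 z 28.14 Fu -1.8 Fv -1.7 Fz -2.0 T [-0.66 -0.49  0.04] w 39.8
t 25.00 u 9.22 v 1.06 z 28.19 Fu 0.3 Fv 0.3 Fz -3.0 T [-0.2  -0.14 -0.02] w 40.0
t 25.17 u 8.71 v 0.79 z 28.31 Fu 0.6 Fv -0.1 Fz -1.6 T [ 0.06 -0.06 -0.04] w 39.9
```

```bash
for i in 1 2 3 4 5; do python3 -m creep '[{"offset":[0,0.03,0],"dr":[0,0,0]},{"offset":[0,0,0],"dr":[0,0,0]}]' >/dev/null; python3 s.py; done
```

```text
t 25.33 u 8.62 v 0.65 z 28.46 Fu 4.3 Fv 1.3 Fz -0.7 T [ 0.7   0.29 -0.07] w 39.9
t 25.50 u 8.53 v 0.62 z 28.55 Fu 6.1 Fv 2.3 Fz -0.4 T [ 1.11  0.47 -0.11] w 39.7
t 25.67 u 8.52 v 0.62 z 28.62 Fu 6.1 Fv 2.0 Fz -1.0 T [ 1.35  0.58 -0.14] w 39.8
t 25.83 u 8.12 v 0.58 z 28.65 Fu 7.2 Fv 2.3 Fz -1.6 T [ 1.44  0.61 -0.19] w 39.8
t 26.00 u 7.61 v 0.56 z 28.69 Fu 7.1 Fv 1.5 Fz -1.1 T [ 1.49  0.61 -0.19] w 39.6
```

With no press, the vent stops hard against a backward pull, and the panel starts to move at 7 N, so the catch is holding the tail. I'll relax, settle it flush and let go.

```bash
python3 -m creep '[{"offset":[0.02,-0.05,0.02],"dr":[0,0,0]},{"offset":[0,-0.03,0.02],"dr":[0,0,0]},{"offset":[0,0,0],"dr":[0,0,0]}]' >/dev/null; python3 s.py; python3 -m creep '[{"offset":[0,0,0],"dr":[0,0,0]},{"offset":[0,0,0],"dr":[0,0,0]},{"offset":[0,0,0],"dr":[0,0,0]},{"offset":[0,0,0],"dr":[0,0,0]},{"offset":[0,0,0],"dr":[0,0,0]},{"offset":[0,0,0],"dr":[0,0,0]},{"offset":[0,0,0],"dr":[0,0,0]},{"offset":[0,0,0],"dr":[0,0,0]}]' 0 >/dev/null; python3 s.py
python3 -m creep '[{"offset":[0,0,-0.3],"dr":[0,0,0]},{"offset":[0,0,-0.6],"dr":[0,0,0]},{"offset":[0,0,-0.9],"dr":[0,0,0]},{"offset":[0,0,-0.9],"dr":[0,0,0]},{"offset":[0,0,-0.9],"dr":[0,0,0]},{"offset":[0,0,-0.9],"dr":[0,0,0]},{"offset":[0,0,-0.9],"dr":[0,0,0]},{"offset":[0,0,-0.6],"dr":[0,0,0]},{"offset":[0,0,0],"dr":[0,0,0]}]' >/dev/null; python3 s.py
python3 -m creep '[{"offset":[0,1,-0.3],"dr":[0,0,0]},{"offset":[0,1,-0.3],"dr":[0,0,0]},{"offset":[0,1,-0.3],"dr":[0,0,0]},{"offset":[0,1,-0.3],"dr":[0,0,0]},{"offset":[0,1,-0.3],"dr":[0,0,0]},{"offset":[0,1,-0.3],"dr":[0,0,0]},{"offset":[0,1,-0.3],"dr":[0,0,0]},{"offset":[0,1,-0.3],"dr":[0,0,0]},{"offset":[0,1,-0.3],"dr":[0,0,0]},{"offset":[0,1,0],"dr":[0,0,0]}]' >/dev/null
python3 -m creep '[{"offset":[0,1,0],"dr":[0,0,0]},{"offset":[0,1,0],"dr":[0,0,0]},{"offset":[0,1,0],"dr":[0,0,0]},{"offset":[0,1,0],"dr":[0,0,0]},{"offset":[0,0,0],"dr":[0,0,0]},{"offset":[0,0,0],"dr":[0,0,0]}]' >/dev/null; python3 s.py
python3 - <<'E'
from h import *
a=get_image("top");b=get_image("side");g=lambda im,k:np.clip(255*(im/255.)**k,0,255).astype(np.uint8)
A=cv2.resize(g(a[225:310,155:335,::-1],.5),(700,330),interpolation=2);B=cv2.resize(g(b[245:315,240:420,::-1],.5),(700,270),interpolation=2)
cv2.imwrite("pics/v9.png",np.vstack([A,B]))
t={}
for c in("top","side"):
    for n in("catch","vent_grip"):
        for d in trace(c,n)[:1]:
            ys,xs=np.nonzero(d["region"]);print(c,n,d["conf"],d["position"],xs.min(),xs.max(),ys.min(),ys.max())
            if n=="vent_grip": t[c]=d["region"]
print(fit(t,(503.5,184,72,1.717)))
E
```

```text
t 26.25 u 7.72 v 0.30 z 27.94 Fu 4.4 Fv 3.2 Fz 3.6 T [ 0.79  0.78 -0.11] w 39.8
t 26.92 u 6.43 v -0.02 z 27.53 Fu -0.8 Fv 0.4 Fz -0.2 T [-0.03 -0.05  0.01] w 86.8
t 27.67 u 7.22 v -1.88 z 150.87 Fu -0.6 Fv 0.1 Fz 0.6 T [ 0.01 -0.06  0.04] w 88.1
t 29.00 u -274.21 v 0.63 z 200.73 Fu 0.7 Fv -0.1 Fz -0.4 T [-0.04 -0.12  0.01] w 87.9
top catch 0.39 [292.8, 260.1] 284 300 257 261
top vent_grip 0.63 [237.4, 265.9] 195 283 251 281
side catch 0.52 [316.3, 271.3] 314 321 267 275
side vent_grip 0.81 [288.7, 307.8] 261 320 272 345
(array([503.76007569, 181.94381543,  72.44196955, 171.79523924]), np.float64(0.9546993470059553))
```

View pics/v9.png

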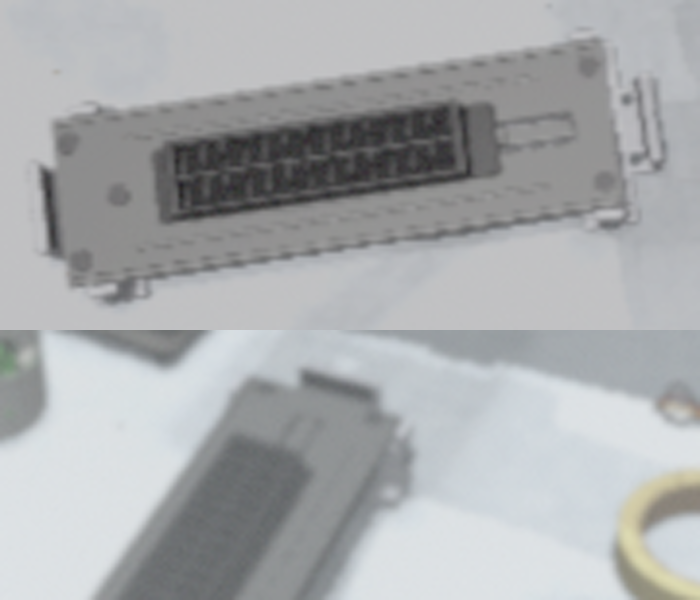

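The vent lies flush (fitted grip height 72.4 mm, 72 expected), with its tail at (498,140) in the crop and the whole catch tongue visible behind it. The gripper is clear, so I'm handing in.

```bash
python3 -c "
from cell import sign_off;print(sign_off())"
```

```text
the job is handed in; nothing more can be done
None
```

The long vent is fitted to the panel, slid home and released. I handed the job in at about 29 s, with the gripper open and well clear.

**The fit:** I felt for the slots by sliding the vent lightly over the panel until it dropped in, then lowered it flush. I then slid it about 9 mm toward its toes under a press of about 5–7 N.

**Last checks:**
- **Catch:** before I let go, a light backward pull with no press hit a hard stop and reached about 7 N. That is the force that moves the panel, so the catch is holding the tail. I judged the snap from this and from a brief dip in the downward force, because the catch angle can't be read directly.
- **Flush:** the last pictures fit the grip point at 72.4 mm, against 72 mm when flush. The vent's tail lies right in front of the fully visible catch.

**What went wrong or disagreed:**
- **Missed grasps:** the first two tries closed above the vent without touching it. The fingertips appeared about 28 mm higher than the reported tool position. I used the vent standing on the bench as the height reference from then on, and panel contact came exactly where that predicted.
- **Force while feeling:** my first touch on the panel reached about 19 N before I eased off, which is more than light but well under the 60 N limit.
- **Panel movement:** the hold test moved the panel by roughly a millimetre in the cradle.
- **Other objects:** I did not touch the short vent, lever, tin or plug on purpose, but I did not measure their positions again at the end.

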